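# Ready the recipe stand and hold its frame upright

### The job

Slide the recipe stand's clear splash guard fully open along its track, then flip the folded-up kickstand on the back of the frame over its centre so that it swings all the way down. Then grip the leaning frame, bring it upright without letting it tip past upright onto the kickstand, and keep gripping it there: the program finishes while the gripper holds the frame upright. Leave the other things on the counter alone.

Things in the scene. Friction and masses are not known exactly. Their poses are not given: they have to be found in the camera images.
- stand: recipe stand: dark wooden board, fixed on the counter. Origin at counter level under the middle of the frame; x along the board and the frame's lower edge, y to the kickstand side, z up. Board top at z 18 mm; board spans x -120..210, y -92..176 mm. Behind the frame, at y -68 mm, stands a steel wire rest (8 mm bar, top at z 136 mm, x -74..74)
- frame: wooden picture frame, 200 mm wide (x), 18 mm thick (y -9..9), z from 8 to 215 mm, about 0.6 kg, hinged on the board. Origin mid-width on its hinge line, which runs along the stand's x at stand y 0, z 35 mm; z up the frame, y out of its back to the kickstand. Starts leaning 0.45 rad from upright towards stand -y, on the rest. Swings freely: let go upright, it tips over
- frame_top (a point): middle of the frame's upper edge, 215 mm from the hinge line, on a rail 26 mm tall and 18 mm thick. If the frame tips past upright, it falls until the kickstand's foot meets the board, about 0.16 rad past upright
- leg (a joint): angle (rad) of the kickstand, a steel rod 12 mm thick hinged on the frame's back about the frame's x; 0 = folded up along the frame, grows as it swings out to stand +y; 2.3 = fully down at its stop. Turns easily: gravity keeps it folded until it passes vertical (0.45 rad while the frame leans on its rest), then it falls out and down by itself. A shut guard stops it near level
- leg_hub (a point): kickstand's hinge, at frame (0, 20, 125) mm
- leg_foot (a point): centre of the kickstand's 18 mm rubber ball foot, 165 mm from its hinge; folded up, it stands 75 mm beyond the frame's upper edge
- guard (a joint): position (m) of the splash guard, a clear upright panel in an aluminium rim, 110 mm long, 8 mm thick, upper edge 147 mm above the counter, in a track along stand x at stand y 75 mm; 0 = shut, in front of the kickstand; grows towards stand +x; 0.13 = fully open at its stop. Sliding takes about 2 N
- guard_tab (a point): middle of the upper edge of the guard's aluminium grip tab, 182 mm above the counter; the tab stands on the middle of the guard's upper edge (stand x = joint value): 36 mm long (stand x), 10 mm thick (stand y), 35 mm tall
- spice_jar: glass spice jar with a steel cap, 48 mm across, 85 mm tall, origin under its middle; stays where it is
- tin: steel food tin, 66 mm across, 80 mm tall, origin under its middle; stays where it is
- mug: white mug, 72 mm across, 85 mm tall, origin under its middle; stays where it is
- spoon: wooden spoon lying flat, 220 mm long, origin under its middle; stays where it is

How it is judged:
By the outcome, as a careful person would: the job done as asked, in the order asked, and still so for the second after the job is handed in, while the arm keeps its last pose, push and grip.
It also fails if it takes over 58 s, if anything falls off the work surface, if the arm or the gripper's body presses on something with over 40 N, if the wrist force passes 120 N, or if a joint passes its speed limit or range.

### The arm

A 6-joint arm with a two-finger parallel gripper is mounted at the origin on the work surface. World frame = base frame: x ahead of the robot, y to its left, z up, the work surface at z = 0. Lengths are in m, angles in rad, forces in N, time in s.
With the tool pointing down it reaches from about 0.25 to 0.775 m from the base axis. Payload 4 kg.
Tool frame: the origin (TCP) lies between the finger pads; the fingertips stand 14 mm ahead of it and the grasp point (between the pads) lies 5 mm behind it (tip_reach is the distance from the TCP to the fingertips, in m); z points along the fingers, y is the line along which they close (so a half turn about z gives the same grasp; the last joint's range is limited). The gripper opens to 94 mm and grips with 3 to 60 N. Pads are 16 mm wide; open, the fingers measure 119 mm over their backs; the gripper's body (75 mm by 177 mm) begins 78 mm behind the grasp point.
Start: joints at [-1.368, 0.087, 1.371, -0, 1.684, -0.103], TCP at [0.166, -0.525, 0.22] pointing down, gripper open.
Joint ranges: [-3.1, 3.1], [-0.76, 2.03], [0.27, 2.55], [-1.08, 4.22], [0.17, 2.65], [-2.57, 2.57]. Speed limits (rad/s): [2.79, 2.79, 3.14, 3.14, 3.14, 3.14].

### API

Orientations are given as [roll, pitch, yaw] about the fixed x, y, z axes, in that order (R = Rz(yaw) Ry(pitch) Rx(roll)).
In Python, from bench import * gives the robot as it stands. The module is installed in compiled form; this text tells all that it offers.
- The arm moves only by the tool servo_tool, never from a script. Its argument "targets" is a list of rows, each a list of 4 numbers: the shift along the tool's x, y, z in cm, then the turn about the tool's z in degrees. A call has 1 to 8 rows; each row is the pose to reach, as a shift and turn from the pose commanded when the call began, along the tool's axes at that moment; what a row does not reach only later rows make up. A row lasts 1/8 s, in which the tool goes at most 62.5 mm and 10.7 degrees, less where a joint would pass 70% of its speed; a pose out of reach is approached as far as the arm can. A call with a gripper value outside its range is refused whole. "claw" is the closure in counts, from 0 (fully open) to 255 (shut), set as the call begins (left out, the last holds). The fingers move at their own pace and stop on an object; the grip force is fixed at half the most. Time passes only in rows, so rows that repeat a pose let the fingers close. It gives the time, the measured TCP pose, the force, the opening and the grip force at its end, in the units of the state.
- get_obs(): the state, without advancing time (a new reading comes with each control period).
- snapshot(name): name is "side" or "top" or "wrist"; returns the picture (384x512x3 uint8, blue, green, red); there is no depth.
- camera_model(name): a dict with "camera_matrix" (3x3 intrinsics, pixels), "k1" (the pictures are not rectified: a ray, as slopes to the right and down, at radius r is drawn at 1 + k1 r^2 times it, then the intrinsics apply), "camera_from_world" (4x4, takes a point from world to camera coordinates). Camera axes: x right, y up, looking along -z (the intrinsics and any distortion apply to the point x, -y, -z); pixel columns grow to the right and rows downward; lengths in m; the calibration is good to about 2 mm. A picture is of the moment at which its call begins: read the wrist's pose just before it. camera_model takes no time and is no camera call; for the wrist camera it gives the pose at the moment of the call.
- close_job(): hands the job in; it is judged then, once.
The state is a dict: "time": time; "joint_positions": joint angles; "qvel": joint speeds; "joint_torque": joint torques, N m; "tool_pos": TCP position; "ee_rot": TCP orientation; "wrist_force": force on the tool from outside, world axes, zero at the start; "wrist_torque": the same for the moment, N m; "width": finger opening in m; "finger_force": force on a finger pad.
Only numpy, scipy, OpenCV 4.12 (cv2) and the standard library are available. Lean on these libraries where they do the work, as an engineer would, in place of code of your own. Each camera call takes 0.05 s, during which the arm holds its last target. There are 200 camera calls.

## Working session

There is one attempt and no reset: what is moved stays moved. The work goes in short steps, Python scripts to look and compute and a tool call to move; the robot and the scene stay as the last step left them, time stands still between calls to the robot, and variables do not carry over. Pictures are saved under pics/ and viewed, at most 10 in all, crops included, and the job is handed in when it is done.

Besides the shell and the picture viewer there is one more tool, called after "Emit:" in YAML: its name, and indented under it one key for each argument. servo_tool: Moves the arm, as the interface text tells. Its arguments: {"type":"object","properties":{"targets":{"type":"array"},"claw":{"type":"number"}},"required":["targets"]}

```bash
mkdir -p pics; python3 - <<'E'
from bench import *
import cv2
for n in("side","top"):
    cv2.imwrite(f"pics/{n}0.png",cv2.resize(snapshot(n),(800,600),interpolation=cv2.INTER_CUBIC))
    print(camera_model(n))
o=get_obs();print(o)
E
```

```text
{'camera_matrix': array([[371.02304609,   0.        , 253.23717665],
       [  0.        , 371.02304609, 191.14188161],
       [  0.        ,   0.        ,   1.        ]]), 'k1': -0.07598377509451008, 'camera_from_world': array([[-0.75449189, -0.65630802, -0.00133341,  0.47764692],
       [ 0.39348509, -0.45397475,  0.79942255, -0.37853814],
       [-0.52527276,  0.60263315,  0.60076769, -0.66207371],
       [ 0.        ,  0.        ,  0.        ,  1.        ]])}
{'camera_matrix': array([[438.53834342,   0.        , 261.00330757],
       [  0.        , 438.53834342, 188.74236812],
       [  0.        ,   0.        ,   1.        ]]), 'k1': -0.05317009377619974, 'camera_from_world': array([[-0.02230483, -0.99966125, -0.01341163,  0.04728467],
       [ 0.99249407, -0.02375436,  0.11996356, -0.6259453 ],
       [-0.12024151, -0.01063519,  0.9926877 , -1.23641473],
       [ 0.        ,  0.        ,  0.        ,  1.        ]])}
{'time': 0.1, 'joint_positions': array([-1.36809032e+00,  8.78718462e-02,  1.37206968e+00, -5.34948892e-06,
        1.68360304e+00, -1.03126369e-01]), 'qvel': array([-0.00013661, -0.00256822, -0.0019273 ,  0.00048345,  0.00152356,
        0.00050496]), 'joint_torque': array([ 2.00300965e-03, -3.41251123e+01, -3.03302336e+01,  7.20533263e-02,
        3.04045749e-02, -9.68026870e-05]), 'tool_pos': array([ 0.16548509, -0.52403283,  0.21844322]), 'ee_rot': array([-3.13965057e+00, -1.95648255e-04,  3.05831588e-01]), 'wrist_force': array([-0.27849103, -0.17645178, -0.01513184]), 'wrist_torque': array([-0.03222208, -0.02825917,  0.03289281]), 'finger_force': 0.0, 'width': 0.093881263417048}
```

View pics/side0.png

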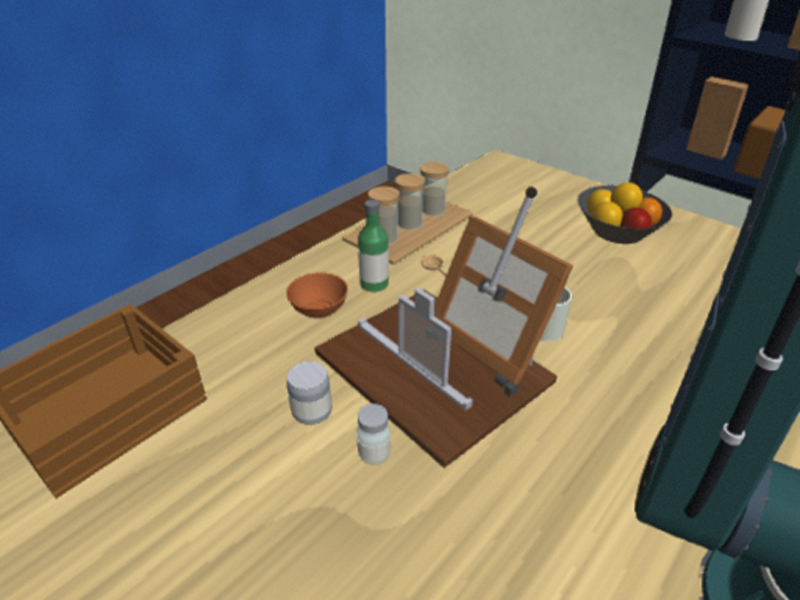

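View pics/top0.png

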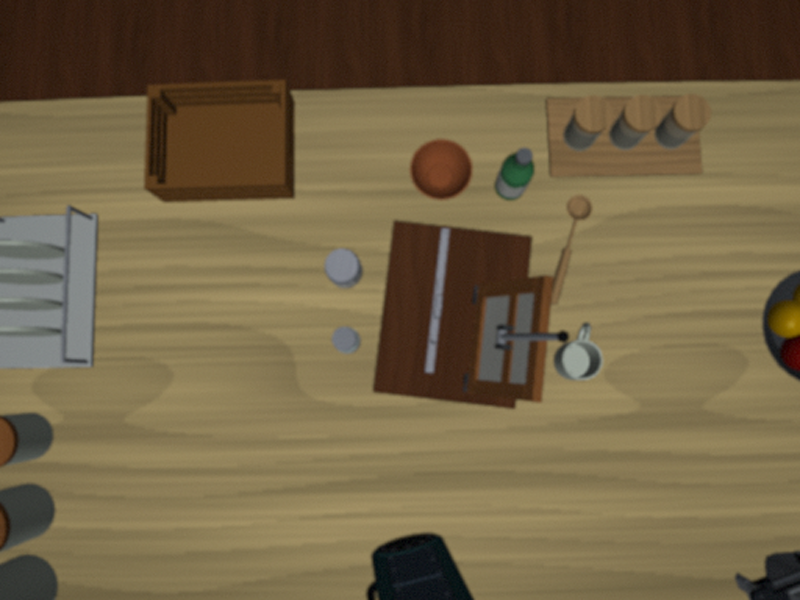

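The top view shows the board with corners at (394,221), (531,237), (516,407) and (374,391). The guard is left of the frame, the mug at (578,358) and the jar and tin on the left. The side view shows board corners at (317,350), (445,463) and (555,377), the leg foot at (531,192) and the tab top at about (424,293).

```bash
cat > h.py <<'E'
import numpy as np, cv2
from scipy.optimize import least_squares
from bench import *
def proj(n,P,M=None):
    M=M or camera_model(n);K=M["camera_matrix"];T=M["camera_from_world"]
    c=np.atleast_2d(P)@T[:3,:3].T+T[:3,3]
    s=np.c_[c[:,0],-c[:,1]]/-c[:,2:]
    s=s*(1+M["k1"]*(s**2).sum(1,keepdims=True))
    return s*K[0,0]+K[:2,2]
def S2W(p,P):
    c,s=np.cos(p[2]),np.sin(p[2]);P=np.atleast_2d(P)
    return np.c_[p[0]+c*P[:,0]-s*P[:,1],p[1]+s*P[:,0]+c*P[:,1],P[:,2]]
E
python3 - <<'E'
from h import *
a=.45
def fr(x,y,z,a=a): # frame->stand, lean to -y
    return [x,y*np.cos(a)-z*np.sin(a),.035+y*np.sin(a)+z*np.cos(a)]
k=1.5625
foot=fr(0,.020,.125+.165)
tT=[[.21,.176,.018],[.21,-.092,.018],[-.12,-.092,.018],[-.12,.176,.018],foot]
uT=np.array([[394,221],[531,237],[516,407],[374,391],[563,337]])/k
tS=[[.21,.176,.018],[-.12,.176,.018],[-.12,-.092,.018],foot,[0,.075,.182]]
uS=np.array([[317,350],[445,463],[555,377],[531,192],[424,293]])/k
f=lambda p:np.r_[(proj("top",S2W(p,tT))-uT).ravel(),(proj("side",S2W(p,tS))-uS).ravel()]
r=least_squares(f,[.55,0,0]);print(r.x,np.round(f(r.x).reshape(-1,2),1).tolist())
np.save("p.npy",r.x);p=r.x
for n,q in dict(foot=foot,tab=[0,.075,.182],tabopen=[.13,.075,.182],top=fr(0,0,.215),topup=[0,0,.25],hub=fr(0,.02,.125)).items(): print(n,S2W(p,[q]).round(3),np.round(q,3))
for n,u,z in(("jar",(345,340),.085),("tin",(343,268),.08),("mug",(576,360),.085)):
    g=lambda xy:(proj("top",[[*xy,z]])-np.array(u)/k).ravel()
    w=least_squares(g,[.5,0]).x;c,s=np.cos(p[2]),np.sin(p[2]);d=w-p[:2];print(n,w,"stand",[c*d[0]+s*d[1],-s*d[0]+c*d[1]])
E
```

```text
[ 0.54669889 -0.08646604 -0.14401076] [[-0.5, -2.4], [1.0, -2.1], [-0.9, 0.2], [-1.7, -0.8], [-0.6, -1.6], [-3.2, -2.7], [-1.7, -1.0], [1.0, -1.2], [-0.9, -0.0], [10.1, 7.2]]
foot [[ 0.531 -0.193  0.305]] [ 0.    -0.108  0.305]
tab [[ 0.557 -0.012  0.182]] [0.    0.075 0.182]
tabopen [[ 0.686 -0.031  0.182]] [0.13  0.075 0.182]
top [[ 0.533 -0.179  0.229]] [ 0.    -0.094  0.229]
topup [[ 0.547 -0.086  0.25 ]] [0.   0.   0.25]
hub [[ 0.541 -0.122  0.156]] [ 0.    -0.036  0.156]
jar [0.54302817 0.14589967] stand [np.float64(-0.036980342074604454), np.float64(0.22943353707318404)]
tin [0.67364167 0.14855948] stand [np.float64(0.09189937868774059), np.float64(0.2508106207400247)]
mug [ 0.49795637 -0.26292672] stand [np.float64(-0.0229134670004011), np.float64(-0.18162923313115598)]
```

```bash
python3 - <<'E'
from h import *
a=.45
def fr(x,y,z,a=a): return [x,y*np.cos(a)-z*np.sin(a),.035+y*np.sin(a)+z*np.cos(a)]
k=1.5625
foot=fr(0,.020,.29)
tT=[[.21,.176,.018],[.21,-.092,.018],[-.12,-.092,.018],[-.12,.176,.018],foot]
uT=np.array([[394,221],[531,237],[516,407],[374,391],[563,337]])/k
tS=[[.21,.176,.018],[-.12,.176,.018],[-.12,-.092,.018],foot]
uS=np.array([[317,350],[445,463],[555,377],[531,192]])/k
f=lambda p:np.r_[(proj("top",S2W(p,tT))-uT).ravel(),(proj("side",S2W(p,tS))-uS).ravel()]
r=least_squares(f,[.55,0,0],loss='soft_l1');p=r.x;print(p,np.round(f(p).reshape(-1,2),1).tolist())
np.save("p.npy",p)
out=[]
for n,(x,y,w,h) in dict(side=(195,105,190,200),top=(225,130,190,150)).items():
    s=snapshot(n);z=400/w
    c=cv2.resize(s[y:y+h,x:x+w],None,fx=z*1.0,fy=z,interpolation=cv2.INTER_CUBIC)
    for col,Q in (((0,0,255),[[.21,.176,.018],[.21,-.092,.018],[-.12,-.092,.018],[-.12,.176,.018],foot]),((0,255,0),[[-.055,.075,.147],[.055,.075,.147],[-.055,.075,.03],[.055,.075,.03],[0,.075,.182]]),((255,255,0),[fr(-.1,0,.18),fr(.1,0,.18),fr(.1,.009,.215),fr(-.1,.009,.215),fr(0,.02,.125)])):
        for u in proj(n,S2W(p,Q)): cv2.circle(c,tuple(int(v) for v in (u-[x,y])*z),3,col,1)
    out.append(cv2.copyMakeBorder(c,0,422-c.shape[0],0,0,cv2.BORDER_CONSTANT))
cv2.imwrite("pics/ov.png",np.hstack(out))
E
```

```text
[ 0.54295182 -0.08716628 -0.13755179] [[-0.7, -0.8], [0.8, -1.1], [-0.3, 1.3], [-1.2, 0.9], [-0.2, -0.3], [-2.3, -1.9], [0.4, -0.2], [2.4, -1.0], [0.4, 0.3]]
```

View pics/ov.png

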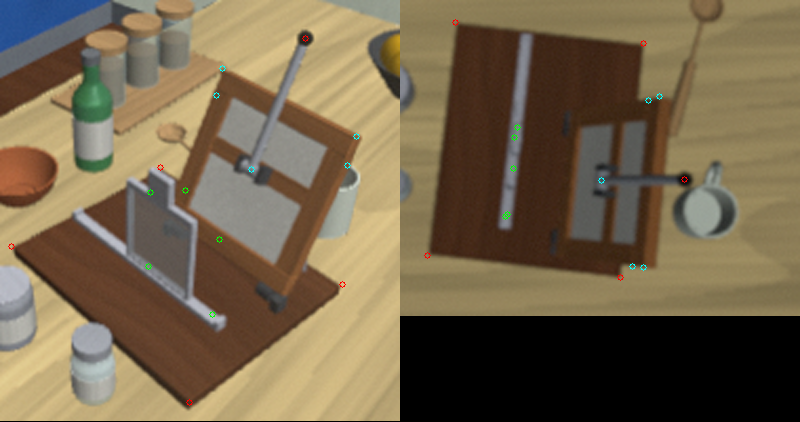

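The overlay fits the board, frame, hub and foot within a few mm. The guard doesn't fit at 0: its tab top is at crop (160,172), against a predicted (185,190). I'll solve for the guard's position and work out the waypoints.

```bash
cat >> h.py <<'E'
p=np.load("p.npy")
from scipy.spatial.transform import Rotation as Ro
def togo(*pts,yaw=None):
    o=get_obs();R=Ro.from_euler('xyz',o["ee_rot"]).as_matrix()
    for q in pts: print("tcp stand",q,"-> tool cm",((S2W(p,[q])[0]-o["tool_pos"])@R*100).round(1))
    print("turn deg",np.degrees(o["ee_rot"][2]-(p[2] if yaw is None else yaw)).round(1))
def tcp():
    o=get_obs();d=o["tool_pos"]-[*p[:2],0];c,s=np.cos(p[2]),np.sin(p[2])
    print("t",o["time"],"stand tcp",[round(c*d[0]+s*d[1],4),round(-s*d[0]+c*d[1],4),round(d[2],4)],"F",o["wrist_force"].round(1),"w",o["width"],o["finger_force"])
E
python3 - <<'E'
from h import *
u=np.array([195+160/2.105,105+172/2.105])
f=lambda q:(proj("side",S2W(p,[[q[0],q[1],.182]]))-u).ravel()
print(least_squares(f,[0,.07]).x)
q=least_squares(lambda q:f([q[0],.075]),[0]);print(q.x,q.fun)
tcp();x=q.x[0]
togo([x-.05,.075,.40],[x-.05,.075,.169])
E
```

```text
[0.04246285 0.07297638]
[0.04147736] [-0.33761714  0.51927433]
t 0.2 stand tcp [np.float64(-0.3139), np.float64(-0.4846), np.float64(0.2188)] F [-0.  -0.1  1. ] w 0.09396286591916726 0.0
tcp stand [np.float64(-0.008522636868891383), 0.075, 0.4] -> tool cm [ 51.6 -37.5 -18.1]
tcp stand [np.float64(-0.008522636868891383), 0.075, 0.169] -> tool cm [ 51.6 -37.4   5. ]
turn deg 25.4
```

Emit:
servo_tool:
  targets:
    - [0,0,-6,0]
    - [2,-1,-12,6]
    - [6,-4,-17,12]
    - [11,-8,-18,18]
    - [16,-11.5,-18,25]
    - [21,-15,-18,25.4]
    - [26,-18.5,-18,25.4]
    - [31,-22,-18,25.4]
  claw: 255

```text
time: 1.2
tool_pos: [0.3933, -0.2228, 0.3994]
ee_rot: [3.141, -0.0, -0.138]
wrist_force: [1.4, -0.2, 0.9]
width: 0.0173
finger_force: 0.0
```

```bash
python3 - <<'E'
from h import *
tcp();togo([-.02,.075,.40],[-.02,.075,.169])
E
```

```text
t 1.2 stand tcp [np.float64(-0.1297), np.float64(-0.1549), np.float64(0.3994)] F [ 1.4 -0.2  0.9] w 0.017312727245899006 0.0
tcp stand [-0.02, 0.075, 0.4] -> tool cm [ 11.  -23.   -0.1]
tcp stand [-0.02, 0.075, 0.169] -> tool cm [ 11. -23.  23.]
turn deg -0.0
```

Emit:
servo_tool:
  targets:
    - [2.5,-5.5,0,0]
    - [5,-11,0,0]
    - [8,-17,0,0]
    - [11,-23,0,0]
    - [11,-23,0,0]
    - [11,-23,6,0]
    - [11,-23,12,0]
    - [11,-23,12,0]

```text
time: 2.2
tool_pos: [0.5276, -0.0121, 0.2698]
ee_rot: [3.141, 0.02, -0.139]
wrist_force: [0.5, 0.1, 0.3]
width: 0.0005
finger_force: 0.0
```

```bash
python3 - <<'E'
from h import *
tcp();togo([-.02,.075,.169])
s=snapshot("side");cv2.imwrite("pics/a1.png",cv2.resize(s[70:330,170:430],(600,600),interpolation=cv2.INTER_CUBIC))
E
```

```text
t 2.2 stand tcp [np.float64(-0.0255), np.float64(0.0723), np.float64(0.2698)] F [0.5 0.1 0.3] w 0.0004748684752112705 0.0
tcp stand [-0.02, 0.075, 0.169] -> tool cm [ 0.8 -0.3 10.1]
turn deg -0.1
```

View pics/a1.png

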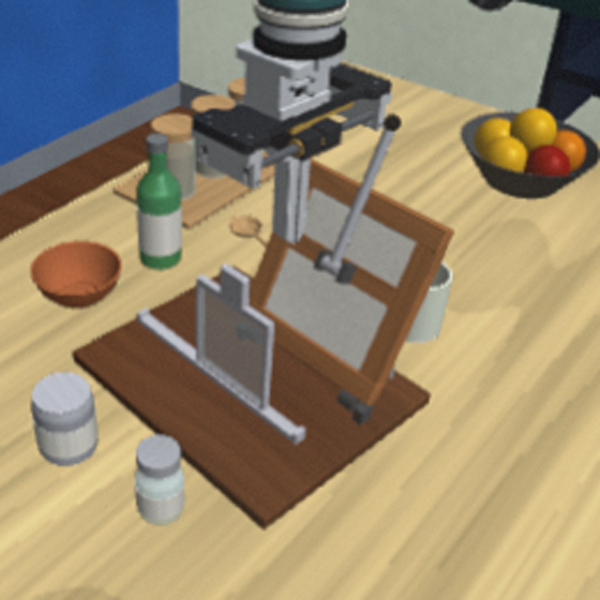

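The fingers (tips at about (287,240)) are above and on the -x side of the tab (236,268). I'll lower and push.

Emit:
servo_tool:
  targets:
    - [0,-0.2,5,0]
    - [0,-0.2,10,0]
    - [0,-0.2,10,0]
    - [1.5,-0.2,10,0]
    - [3,-0.2,10,0]
    - [4.5,-0.2,10,0]
    - [6,-0.2,10,0]
    - [6,-0.2,10,0]

```text
time: 3.25
tool_pos: [0.5943, -0.0184, 0.1797]
ee_rot: [3.142, -0.001, -0.138]
wrist_force: [-0.4, -0.6, 0.7]
width: 0.0002
finger_force: 0.0
```

```bash
python3 - <<'E'
from h import *
tcp();togo([.13-.026,.075,.169])
s=snapshot("side");cv2.imwrite("pics/a2.png",cv2.resize(s[70:330,170:430],(600,600),interpolation=cv2.INTER_CUBIC))
E
```

```text
t 3.25 stand tcp [np.float64(0.0414), np.float64(0.0751), np.float64(0.1797)] F [-0.4 -0.6  0.7] w 0.00022709057509470322 0.0
tcp stand [0.10400000000000001, 0.075, 0.169] -> tool cm [6.3 0.  1.1]
turn deg -0.0
```

View pics/a2.png

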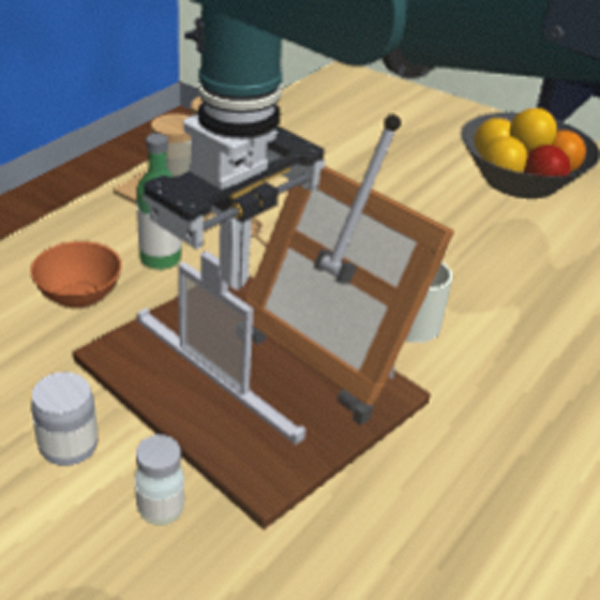

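The guard is moving with the finger (tab now at (212,256), was (236,268)). I'll keep pushing to the stop.

Emit:
servo_tool:
  targets:
    - [1.5,0,0.6,0]
    - [3,0,0.6,0]
    - [4.5,0,0.6,0]
    - [5.5,0,0.6,0]
    - [6,0,0.6,0]
    - [6.3,0,0.6,0]
    - [6.6,0,0.6,0]
    - [6.6,0,0.6,0]

```text
time: 4.3
tool_pos: [0.658, -0.0272, 0.1732]
ee_rot: [3.142, 0.0, -0.138]
wrist_force: [-0.9, 0.6, -1.1]
width: 0.0001
finger_force: 0.5
```

Emit:
servo_tool:
  targets:
    - [0.3,0,0,0]
    - [0.3,0,0,0]

```text
time: 4.55
tool_pos: [0.6583, -0.0272, 0.1734]
ee_rot: [3.141, 0.007, -0.137]
wrist_force: [-7.6, 0.1, 1.3]
width: 0.0003
finger_force: 4.3
```

Emit:
servo_tool:
  targets:
    - [0.2,0,0,0]
    - [0.3,0,0,0]
    - [0.3,0,0,0]

```text
time: 4.92
tool_pos: [0.6584, -0.0272, 0.1734]
ee_rot: [3.141, 0.014, -0.137]
wrist_force: [-16.6, 1.1, 5.1]
width: 0.0006
finger_force: 8.0
```

```bash
python3 - <<'E'
from h import *
tcp();togo([.08,.075,.173],[.08,.075,.40],[0,-.17,.40],[0,-.17,.295],[0,-.04,.295])
s=snapshot("side");cv2.imwrite("pics/a3.png",cv2.resize(s[70:330,170:430],(600,600),interpolation=cv2.INTER_CUBIC))
E
```

```text
t 4.925 stand tcp [np.float64(0.1061), np.float64(0.0752), np.float64(0.1734)] F [-16.6   1.1   5.1] w 0.0005959589554818046 8.04394282400608
tcp stand [0.08, 0.075, 0.173] -> tool cm [-2.6  0.   0.1]
tcp stand [0.08, 0.075, 0.4] -> tool cm [ -2.9   0.  -22.6]
tcp stand [0, -0.17, 0.4] -> tool cm [-10.9  24.5 -22.5]
tcp stand [0, -0.17, 0.295] -> tool cm [-10.8  24.5 -12. ]
tcp stand [0, -0.04, 0.295] -> tool cm [-10.8  11.5 -12. ]
turn deg 0.0
```

View pics/a3.png

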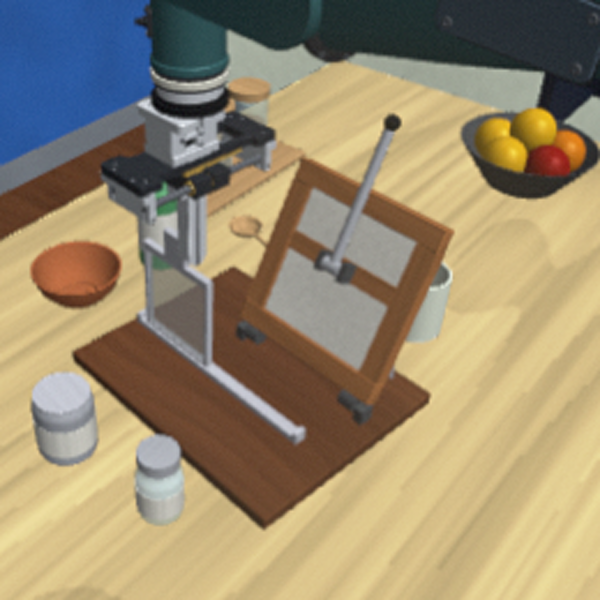

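The guard is at its stop: the force rose to 17 N with no motion, and its left edge is at the track end (145,315). The leg is next. I'll back off, rise and go round behind it.

Emit:
servo_tool:
  targets:
    - [-2.6,0,0,0]
    - [-2.8,0,-5,0]
    - [-2.8,0,-11,0]
    - [-2.8,0,-17,0]
    - [-3,0,-22.5,0]
    - [-4,5,-23,0]
    - [-5,10,-23,0]
    - [-7,15.5,-23,0]

```text
time: 5.98
tool_pos: [0.5736, -0.1731, 0.404]
ee_rot: [3.141, -0.003, -0.136]
wrist_force: [-0.3, -0.4, -0.2]
width: 0.0002
finger_force: 0.0
```

Emit:
servo_tool:
  targets:
    - [-2,4.5,0,0]
    - [-4,9,0,0]
    - [-4,9,0,0]
    - [-4,9,0,0]

```text
time: 6.48
tool_pos: [0.5218, -0.2554, 0.4042]
ee_rot: [3.141, -0.002, -0.137]
wrist_force: [0.1, 0.4, 0.8]
width: 0.0002
finger_force: 0.0
```

```bash
python3 - <<'E'
from h import *
tcp();togo([0,-.17,.282],[0,-.13,.282],[0,-.03,.282])
E
```

```text
t 6.475 stand tcp [np.float64(0.0021), np.float64(-0.1696), np.float64(0.4042)] F [0.1 0.4 0.8] w 0.00019614453932962072 0.0
tcp stand [0, -0.17, 0.282] -> tool cm [-0.2  0.  12.2]
tcp stand [0, -0.13, 0.282] -> tool cm [-0.2 -4.  12.2]
tcp stand [0, -0.03, 0.282] -> tool cm [ -0.2 -14.   12.2]
turn deg 0.0
```

Emit:
servo_tool:
  targets:
    - [-0.2,0,6,0]
    - [-0.2,0,12,0]
    - [-0.2,0,12.2,0]
    - [-0.2,-2,12.2,0]
    - [-0.2,-4,12.2,0]
    - [-0.2,-5.5,12.2,0]
    - [-0.2,-7,12.2,0]
    - [-0.2,-8.5,12.2,0]

```text
time: 7.48
tool_pos: [0.5315, -0.1701, 0.2821]
ee_rot: [3.141, -0.001, -0.137]
wrist_force: [-0.2, -0.4, -0.2]
width: 0.0004
finger_force: 0.1
```

Emit:
servo_tool:
  targets:
    - [0,-1.5,0,0]
    - [0,-3,0,0]
    - [0,-4.5,0,0]
    - [0,-5.5,0,0]
    - [0,-5.5,0,0]
    - [0,-5.5,0,0]
    - [0,-5.5,0,0]
    - [0,-5.5,0,0]

```text
time: 8.48
tool_pos: [0.5386, -0.1171, 0.2814]
ee_rot: [3.141, 0.0, -0.138]
wrist_force: [0.3, -0.2, 0.1]
width: 0.0002
finger_force: 0.0
```

```bash
python3 - <<'E'
from h import *
tcp()
s=snapshot("side");cv2.imwrite("pics/a4.png",cv2.resize(s[70:330,170:430],(600,600),interpolation=cv2.INTER_CUBIC))
E
```

```text
t 8.475 stand tcp [np.float64(-0.0002), np.float64(-0.0302), np.float64(0.2814)] F [ 0.3 -0.2  0.1] w 0.00023379840104181444 0.0
```

View pics/a4.png

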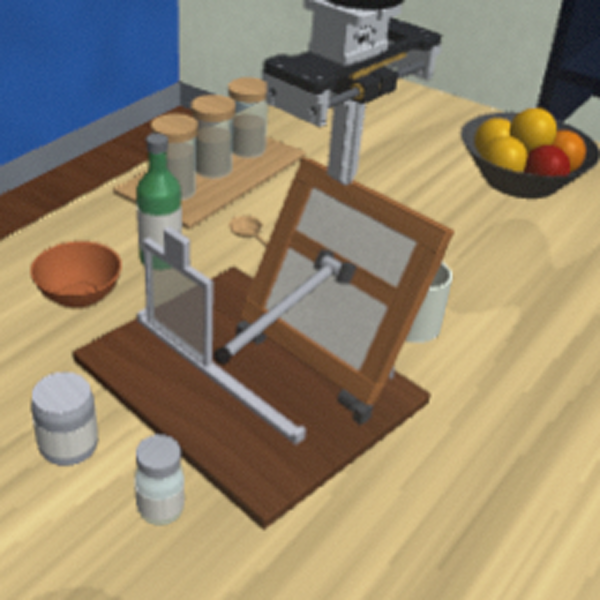

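The leg has fallen out, with the foot at (222,355) beside the guard. I'll check its angle by projection and get the frame grasp waypoints.

```bash
python3 - <<'E'
from h import *
for L in(1.6,1.9,2.1,2.2,2.3,2.4):
    b=L-.45;q=[0,-.0363+.165*np.sin(b),.1563+.165*np.cos(b)]
    print(L,np.round(q,3),((proj("side",S2W(p,[q]))[0]-[170,70])/.43333).round(0))
togo([.0,-.03,.32],[.0,-.091,.32],[.0,-.091,.228])
E
```

```text
1.6 [0.    0.114 0.224] [233. 271.]
1.9 [0.    0.127 0.176] [222. 316.]
2.1 [0.    0.128 0.143] [221. 342.]
2.2 [0.    0.126 0.127] [222. 353.]
2.3 [0.    0.122 0.111] [224. 363.]
2.4 [0.    0.117 0.095] [228. 372.]
tcp stand [0.0, -0.03, 0.32] -> tool cm [ 0.  -0.  -3.9]
tcp stand [0.0, -0.091, 0.32] -> tool cm [ 0.   6.1 -3.9]
tcp stand [0.0, -0.091, 0.228] -> tool cm [0.  6.1 5.3]
turn deg -0.0
```

Emit:
servo_tool:
  targets:
    - [0,0,-4,0]
    - [0,3,-4,0]
    - [0,6,-4,0]
    - [0,6,-4,0]
    - [0,6,0,0]
    - [0,6,3,0]
    - [0,6,5.3,0]
    - [0,6,5.3,0]
  claw: 92

```text
time: 9.52
tool_pos: [0.5294, -0.1748, 0.2261]
ee_rot: [-3.14, 0.005, -0.137]
wrist_force: [-0.4, 0.8, 0.8]
width: 0.0601
finger_force: 0.0
```

```bash
python3 - <<'E'
from h import *
tcp()
s=snapshot("side")[70:330,170:430];w=snapshot("wrist")
cv2.imwrite("pics/a5.png",np.hstack([cv2.resize(s,(400,400),interpolation=cv2.INTER_CUBIC),cv2.resize(w,(400,300))[np.r_[0:300,[299]*100]]]))
E
```

```text
t 9.525 stand tcp [np.float64(-0.0014), np.float64(-0.0887), np.float64(0.2261)] F [-0.4  0.8  0.8] w 0.06008509851654176 0.0
```

View pics/a5.png

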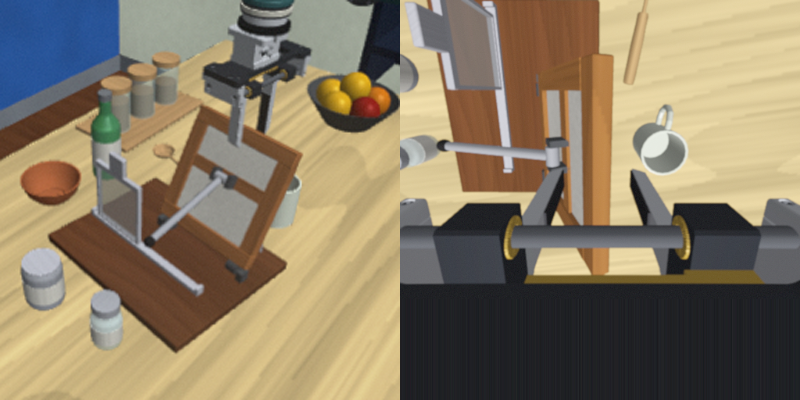

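The rail is between the open fingers, and the foot at (150,241) matches a leg angle of 2.3. I'll grip.

Emit:
servo_tool:
  targets:
    - [0,0,0,0]
    - [0,0,0,0]
    - [0,0,0,0]
    - [0,0,0,0]
    - [0,0,0,0]
    - [0,0,0,0]
  claw: 255

```text
time: 10.38
tool_pos: [0.5305, -0.1759, 0.2286]
ee_rot: [-3.141, -0.0, -0.137]
wrist_force: [0.6, 0.7, 2.0]
width: 0.0227
finger_force: 27.9
```

```bash
python3 - <<'E'
from h import *
tcp()
for t in(.4,.35,.3,.25,.2,.15,.1,.05,0):
    r=.197
    print(t,np.round([-r*np.sin(t),.035+r*np.cos(t)+.014],4))
E
```

```text
t 10.375 stand tcp [np.float64(-0.0001), np.float64(-0.0896), np.float64(0.2286)] F [0.6 0.7 2. ] w 0.022665770206256923 27.894532307982445
0.4 [-0.0767  0.2304]
0.35 [-0.0676  0.2341]
0.3 [-0.0582  0.2372]
0.25 [-0.0487  0.2399]
0.2 [-0.0391  0.2421]
0.15 [-0.0294  0.2438]
0.1 [-0.0197  0.245 ]
0.05 [-0.0098  0.2458]
0 [-0.     0.246]
```

Emit:
servo_tool:
  targets:
    - [0,-0.6,-0.2,0]
    - [0,-1.3,-0.4,0]
    - [0,-2.1,-0.7,0]
    - [0,-3,-0.95,0]
    - [0,-4,-1.2,0]
    - [0,-5,-1.4,0]
    - [0,-5,-1.4,0]

```text
time: 11.25
tool_pos: [0.5378, -0.127, 0.2475]
ee_rot: [3.138, -0.006, -0.137]
wrist_force: [-3.7, -2.5, 13.2]
width: 0.0188
finger_force: 29.1
```

```bash
python3 - <<'E'
from h import *
tcp()
E
```

```text
t 11.25 stand tcp [np.float64(0.0003), np.float64(-0.0402), np.float64(0.2475)] F [-3.7 -2.5 13.2] w 0.01878084478348336 29.11596843972802
```

Emit:
servo_tool:
  targets:
    - [0,-0.6,-0.5,0]
    - [0,-1.3,-0.6,0]
    - [0,-2,-0.7,0]
    - [0,-2.7,-0.8,0]
    - [0,-3.3,-0.8,0]
    - [0,-3.7,-0.8,0]
    - [0,-3.7,-0.8,0]
    - [0,-3.7,-0.8,0]

```text
time: 12.25
tool_pos: [0.5432, -0.0897, 0.252]
ee_rot: [3.141, -0.003, -0.137]
wrist_force: [0.8, -2.0, 6.4]
width: 0.0174
finger_force: 29.9
```

```bash
python3 - <<'E'
from h import *
tcp()
n="side";s=snapshot(n);x,y,z=195,90,3.0
c=cv2.resize(s[y:y+200,x:x+200],None,fx=z,fy=z,interpolation=cv2.INTER_CUBIC)
for col,a in(((0,0,255),0.),((0,255,0),.08)):
    Q=[[X,.009*np.cos(a)-Z*np.sin(a),.035+.009*np.sin(a)+Z*np.cos(a)] for X,Z in((-.1,.215),(.1,.215),(-.1,.1),(-.1,-.0),(.1,.1))]
    for u in proj(n,S2W(p,Q)): cv2.circle(c,tuple(int(v) for v in (u-[x,y]+.5)*z),3,col,1)
cv2.imwrite("pics/a6.png",c)
E
```

```text
t 12.25 stand tcp [np.float64(0.0006), np.float64(-0.0025), np.float64(0.252)] F [ 0.8 -2.   6.4] w 0.017352254830090893 29.910155832767487
```

View pics/a6.png

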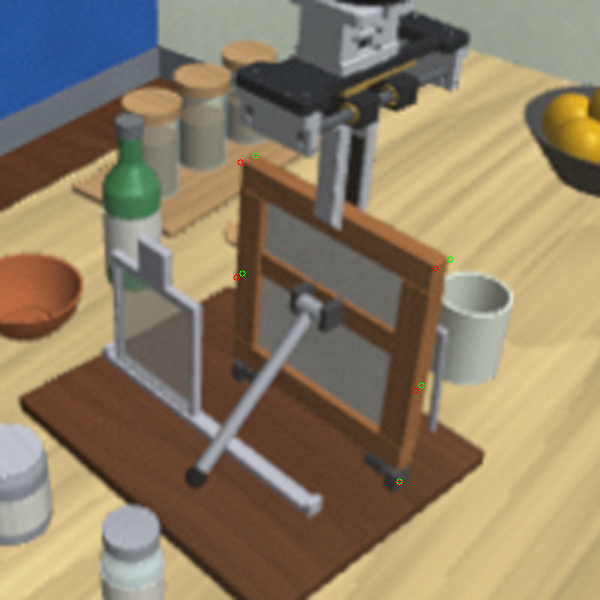

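The frame is upright: its upper corners at (243,163) and (437,268) match the 0 rad markers, and the pads sit flat at 17.4 mm with 30 N. The leg is down and the guard open, so I'm handing in.

Emit:
servo_tool:
  targets:
    - [0,0,0,0]
    - [0,0,0,0]
    - [0,0,0,0]
    - [0,0,0,0]

```text
time: 12.8
tool_pos: [0.5431, -0.0897, 0.252]
ee_rot: [3.141, -0.003, -0.137]
wrist_force: [0.3, -0.2, 6.6]
width: 0.0175
finger_force: 29.9
```

```bash
python3 - <<'E'
from h import *
tcp();print(close_job())
E
```

```text
t 12.8 stand tcp [np.float64(0.0005), np.float64(-0.0025), np.float64(0.252)] F [ 0.3 -0.2  6.6] w 0.0174812518020691 29.91018533706665
the job is handed in; nothing more can be done
None
```

I slid the guard open to its stop, flipped the kickstand fully down, and handed the job in at 12.8 s with the gripper holding the frame upright; no verdict was returned.

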